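# Repack the lockout kit: lid off, padlock and marker in their compartments, lid on

## Task

Put the lockout kit away: lift the loose lid off the grey steel box by its knob and set it down flat on the bare bench, then lay the padlock and the black marker flat in the compartments shaped for them (shackle of the padlock in the narrow slot, marker in the long groove), and put the lid back so that it sits flush in the rim all round. Leave the other things on the bench where they are.

Things in the scene. Friction and masses are not known exactly. Their poses are not given: they have to be found in the camera images.
- kit_box: Grey sheet-steel box 154 (x) x 134 (y) x 36 mm, fixed; walls 3 mm. Origin: centre of its underside, z up, x along its long side; card frame on the -x end. Grey moulded insert inside, top 22 mm over the bench. A finger channel (x -25 to +25 mm) runs right across, cut down to 9 mm over the bench; the compartments (floor 4 mm over the bench) cross it. A fixed pack of white tags fills a third pocket.
- kit_lid: Loose lid on the box, grey steel, 0.28 kg: plate 160 (x) x 140 (y) x 3 mm; an 8 mm deep lip under it drops inside the rim with 2.5 mm play all round. Origin: centre of the lip's lower edge (height 0 when set down on the bench, 28 mm when seated on the box; the plate's top is 11 mm above it). z up, x along the long side; half a turn about z makes no difference.
- lid_knob (a point): Middle of the lid's black oblong knob, 28 mm above the lid's origin. The knob is 44 mm long along the lid's x and 22 mm across (its y: grip it this way), from 22 to 40 mm above the lid's origin, on a stem 22 mm thick.
- padlock: Brass-coloured padlock lying flat, 62 (x) x 40 (y) x 17 mm, 0.18 kg. Origin: centre of its underside. Its body is 34 x 40 mm with the centre at x = -14 mm (grip it there, across y); the steel shackle reaches to x = +31 mm.
- padlock_bay (a point): Where the padlock's origin lies once it is laid in the box: 14 mm, -21 mm, 4 mm from the box's origin, axes as the box's, shackle towards the box's +x. The recess for its body is 50 x 47 mm (in the finger channel); the shackle's slot beyond it is 36 mm wide, x from +25 to +58 mm of the box.
- marker: Black felt marker lying on the bench, 130 mm long (its y axis), 17 mm thick, 0.02 kg; it can roll. Origin: at half length on its surface (the underside at the start). In the groove its cap may point either way.
- marker_mid (a point): Middle of the marker, on its axis, 8.5 mm from its surface.
- marker_bay (a point): Where the marker's middle lies once it is laid in the box: 0, 33 mm, 12.5 mm from the box's origin, axes as the box's. Its groove runs along the box's x, 24 mm wide and 148 mm long.
- bare_patch (a point): Point on the bench (z = 0), middle of an always bare patch of about 165 x 145 mm to the right of the box; the long side runs along the depth of the bench, at yaw 0.41 rad. The lid may be set down here, or on any other bare place.
- tape_black: Bystander: black tape roll, 70 mm across, 18 mm high, near the left end of the bench; origin under its centre.
- tape_green: Bystander: green tape roll, 66 mm across, 15 mm high, between the robot and the box; origin under its centre.
- tape_measure: Bystander: tape measure standing on edge behind the bare patch, 36 x 82 x 65 mm; origin under its centre.

How it is judged:
By the outcome, as a careful person would: the job done as asked, in the order asked, and still so for the second after the job is handed in, with the robot touching nothing.
It also fails if it takes over 72 s, if anything falls off the work surface, if the arm or the gripper's body presses on something with over 40 N, if the wrist force passes 120 N, or if a joint passes its speed limit or range.

## Robot

A 6-joint arm with a two-finger parallel gripper is mounted at the origin on a cart in front of the work surface, level with it; the furniture and walls round the work are solid. World frame = base frame: x ahead of the robot, y to its left, z up, the work surface at z = 0. Lengths are in m, angles in rad, forces in N, time in s.
With the tool pointing down it reaches from about 0.25 to 0.775 m from the base axis. Payload 8.9 kg.
Tool frame: the origin (TCP) lies on the centre line of the jaws, within the pads' length; the fingertips stand 22 mm ahead of it and the grasp point (between the pads) lies 3 mm ahead of it (tip_reach is the distance from the TCP to the fingertips, in m); z points along the fingers, y is the line along which they close (so a half turn about z gives the same grasp; the last joint's range is limited). The gripper opens to 85 mm and grips with 20 to 120 N. Pads are 22 mm wide; open, the fingers measure 114 mm over their backs; the gripper's body (76 mm by 85 mm) begins 54 mm behind the grasp point. The pads swing forward as they close: fully open they stand 13 mm farther back than shut.
Start: joints at [0.969, 0.291, -0.153, 1.127, 0, 1.431], TCP at [0.234, 0.47, 0.253] pointing down, gripper open.
Joint ranges: [-2.52, 2.52], [-0.91, 1.74], [-1.3, 1.37], [-1.96, 2.02], [-1.52, 1.47], [-3.14, 3.14]. Speed limits (rad/s): [2.22, 2.22, 2.79, 3.14, 3.14, 3.14].

## Interface

Orientations are given as a unit quaternion [x, y, z, w].
In Python, from workcell import sense, snapshot, close_job, tip_reach gives the robot as it stands.
- The arm moves only by the tool servo_tool, never from a script. Its argument "steps" is a list of rows, each a list of 7 numbers: the turn, a rotation vector about the tool's x, y, z in units of 60 degrees (1.0 is 60 degrees), then the shift along the tool's x, y, z in units of 0.5 m (1.0 is 0.5 m), then the opening, from -1 (shut) to 1 (fully open). A call has 1 to 8 rows; each row is the pose to reach, as a shift and turn from the pose commanded when the call began, along the tool's axes at that moment; what a row does not reach only later rows make up. A row lasts 1/12 s, in which the tool goes at most 41.7 mm and 7.16 degrees, less where a joint would pass 70% of its speed; a pose out of reach is approached as far as the arm can. A call with a number of a shift or a turn outside -1 to 1 is refused whole. A call with a gripper value outside its range is refused whole. The fingers move at their own pace and stop on an object; "newtons" is the grip in N (left out, the last holds). Time passes only in rows, so rows that repeat a pose let the fingers close. It gives the time, the measured TCP pose, the force, the opening and the grip force at its end, in the units of the state.
- sense(): the state, without advancing time (a new reading comes with each control period).
- snapshot(name): name is "side" or "top"; returns a dict with "image" (384x512x3 uint8, red, green, blue), "mtx" (3x3 intrinsics, pixels), "k1" (the pictures are not rectified: a ray, as slopes to the right and down, at radius r is drawn at 1 + k1 r^2 times it, then the intrinsics apply), "R" (3x3) and "t" (3): a world point X has camera coordinates R X + t. Camera axes: x right, y down, z forward; pixel columns grow to the right and rows downward; lengths in m; the calibration is good to about 2 mm. A picture is of the moment at which its call begins. There is no depth.
- close_job(): hands the job in; it is judged then, once.
The state is a dict: "time_s": time; "joints": joint angles; "qvel": joint speeds; "joint_torque": joint torques, N m; "ee_pos": TCP position; "ee_rot": TCP orientation; "ft_force": force on the tool from outside, world axes, zero at the start; "moment": the same for the moment, N m; "gripper_width": opening from 0.0 (shut) to 1.0 (fully open); "finger_force": force on a finger pad.
Only numpy, scipy, OpenCV 4.12 (cv2) and the standard library are available. Lean on these libraries where they do the work, as an engineer would, in place of code of your own. Each camera call takes 0.05 s, during which the arm holds its last target. There are 200 camera calls.

## Working session

There is one attempt and no reset: what is moved stays moved. The work goes in short steps, Python scripts to look and compute and a tool call to move; the robot and the scene stay as the last step left them, time stands still between calls to the robot, and variables do not carry over. Pictures are saved under pics/ and viewed, at most 10 in all, crops included, and the job is handed in when it is done.

Besides the shell and the picture viewer there is one more tool, called after "Call:" as name(argument=value, ...) on one line, values as JSON. servo_tool: Moves the arm, as the interface text tells. Shifts and turns lie within -1 to 1; 1 stands for 0.5 m of shift or 60 degrees of turn. Its arguments: {"type":"object","properties":{"steps":{"type":"array"},"newtons":{"type":"number"}},"required":["steps"]}

```bash
ls; mkdir -p pics; cat > h.py <<'E'
import numpy as np, cv2
from workcell import sense, snapshot, close_job, tip_reach
from scipy.spatial.transform import Rotation as Rn
E
python3 - <<'E'
from h import *
s=sense();print(s,tip_reach)
for n in("side","top"):
    d=snapshot(n);cv2.imwrite(f"pics/{n}0.png",d["image"][:,:,::-1]);np.savez(f"{n}0.npz",**d)
    print(n,d["mtx"],d["k1"],d["R"],d["t"],-d["R"].T@d["t"])
E
```

```text
pics
{'time_s': 0.0, 'joints': array([ 9.68678126e-01,  2.91273027e-01, -1.54129629e-01,  1.12672911e+00,
        7.31150348e-06,  1.43150949e+00]), 'qvel': array([ 0.00082301, -0.00263585,  0.0003144 ,  0.00244996,  0.00071145,
       -0.00188839]), 'joint_torque': array([-5.44431077e-04, -5.37140787e+01,  3.31376410e+01,  1.56877778e-02,
       -2.00121813e-04, -2.12371833e-05]), 'ee_pos': array([0.2341498 , 0.46941889, 0.25273484]), 'ee_rot': array([ 2.29355649e-01,  9.73342458e-01, -6.21039378e-04, -2.45302532e-04]), 'ft_force': array([-0.26321382, -0.55593488, -1.53022921]), 'moment': array([ 0.02263417, -0.02691706,  0.00779405]), 'finger_force': 0.0, 'gripper_width': 1.0032550398202227} 0.022
side [[489.06378065   0.         264.3420435 ]
 [  0.         489.06378065 197.9427376 ]
 [  0.           0.           1.        ]] -0.03274565375254628 [[-0.87787213 -0.47831459  0.02357281]
 [-0.28013326  0.47297208 -0.83535787]
 [ 0.38841457 -0.73994092 -0.54920084]] [0.5309662  0.13576657 1.51955807] [-0.08606533  1.31413828  0.93543987]
top [[392.12076187   0.         259.80318826]
 [  0.         392.12076187 188.27100534]
 [  0.           0.           1.        ]] 0.000579515912113273 [[-0.02612866 -0.99960722 -0.01013372]
 [-0.98711633  0.02740027 -0.15764063]
 [ 0.15785638  0.00588422 -0.98744455]] [0.18655455 0.53209141 1.01802043] [0.36940952 0.16591157 1.09100844]
```

View pics/side0.png

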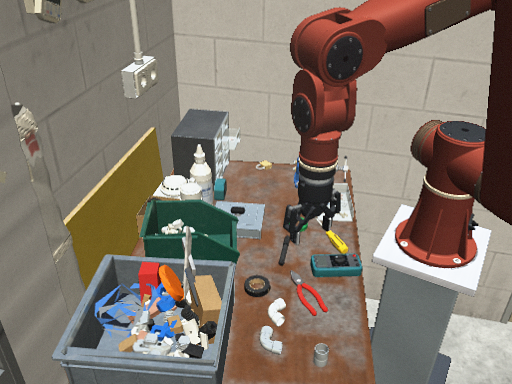

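View pics/top0.png

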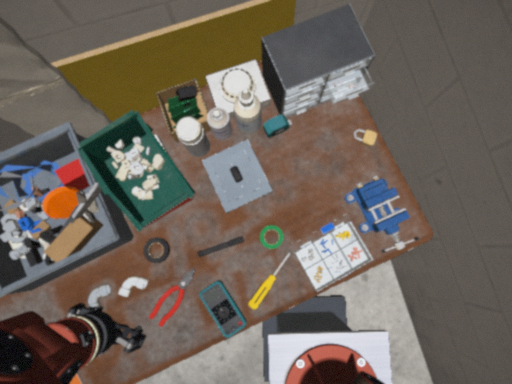

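The top view shows the lidded box at about (237,175) with its knob at (237,173). The marker runs (198,252)-(242,239), and the padlock is at (366,137) with its shackle to the left. The tape measure is at (276,125), the green tape at (271,237) and the black tape at (157,250). The side view shows the lid knob at (240,210), the marker at (285,248) and the padlock at (265,165).

```bash
cat >> h.py <<'E'
def load(n):
    return dict(np.load(n+".npz"))
def proj(d,X):
    p,_=cv2.projectPoints(np.atleast_2d(X).astype(float),cv2.Rodrigues(d["R"])[0],d["t"],d["mtx"],np.array([float(d["k1"]),0,0,0]));return p[:,0]
def ray(d,uv):
    q=cv2.undistortPoints(np.array(uv,float).reshape(-1,1,2),d["mtx"],np.array([float(d["k1"]),0,0,0]))[:,0]
    return -d["R"].T@d["t"], np.c_[q,np.ones(len(q))]@d["R"]
def onz(d,uv,z):
    c,r=ray(d,uv);return c+r*((z-c[2])/r[:,2])[:,None]
def tri(d1,p1,d2,p2):
    c1,r1=ray(d1,[p1]);c2,r2=ray(d2,[p2]);r1=r1[0];r2=r2[0]
    s=np.linalg.lstsq(np.c_[r1,-r2],c2-c1,rcond=None)[0]
    a=c1+s[0]*r1;b=c2+s[1]*r2;return (a+b)/2,np.linalg.norm(a-b)
def crop(d,x,y,w,h,k):
    return cv2.resize(d["image"][y:y+h,x:x+w,::-1],(w*k,h*k),interpolation=cv2.INTER_CUBIC)
E
python3 - <<'E'
from h import *
t=load("top0");s=load("side0")
a=np.hstack([crop(t,195,130,80,90,5),np.vstack([crop(t,345,115,40,45,5),crop(t,190,225,40,45,5)]),np.vstack([crop(t,210,225,40,45,5),crop(s,250,150,40,45,5)])])
b=np.hstack([crop(s,205,192,80,60,5)[:150*2],crop(s,275,225,40,30,5),np.zeros((150,200,3),np.uint8)][:1])
print(a.shape)
cv2.imwrite("pics/c1.png",a)
b=np.hstack([crop(s,205,195,65,50,6),crop(s,270,225,60,50,6)]);cv2.imwrite("pics/c2.png",b);print(b.shape)
for n,p in dict(lid=(237,173),mark=(220,245),pad=(366,137),green=(271,237),meas=(276,125)).items(): print(n,onz(t,[p],0.02))
E
```

```text
(450, 800, 3)
(300, 750, 3)
lid [[0.5854409  0.23465463 0.02      ]]
mark [[0.38819615 0.28404042 0.02      ]]
pad [[ 0.67852682 -0.13057154  0.02      ]]
green [[0.40602914 0.14544053 0.02      ]]
meas [[0.72111814 0.12159274 0.02      ]]
```

View pics/c1.png

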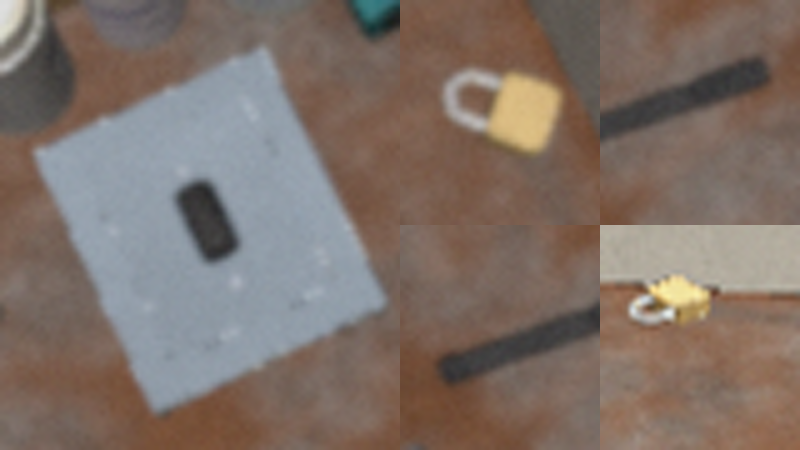

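View pics/c2.png

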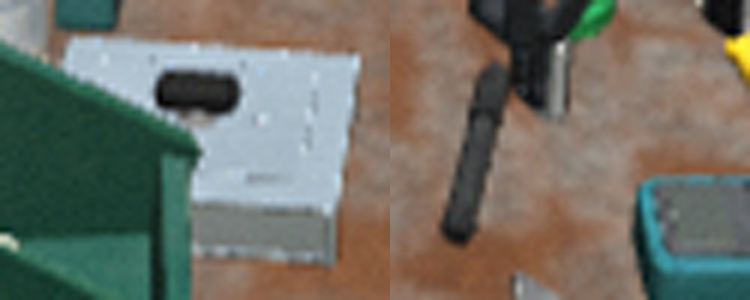

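The crops give these pixels. Lid corners in the top image are near (248,139), (202,160), (226,212) and (272,190), with the knob at (236,174). In the side image two lid corners are near (264,204) and (260,230), with the knob at (238,210). The padlock shackle points left in the top image. The marker ends are near (198,254) and (243,238).

```bash
cat >> h.py <<'E'
from scipy.optimize import least_squares
def box(x0,x1,y0,y1,z0,z1): return np.array([[x,y,z] for x in(x0,x1) for y in(y0,y1) for z in(z0,z1)])
def place(P,x,y,z,yaw): return P@Rn.from_euler("z",yaw).as_matrix().T+[x,y,z]
def hull_mask(d,Xs,k=4):
    m=np.zeros((384*k,512*k),np.uint8)
    for X in Xs:
        p=(proj(d,X)+.5)*k-.5
        cv2.fillConvexPoly(m,cv2.convexHull(p.astype(np.float32)).round().astype(np.int32),255)
    return cv2.resize(m,(512,384),interpolation=cv2.INTER_AREA)/255.
def stat(m):
    M=cv2.moments(m.astype(np.float32));a=M["m00"];return np.array([M["m10"]/a,M["m01"]/a]),0.5*np.arctan2(2*M["mu11"],M["mu20"]-M["mu02"])
def seg(d,x,y,w,h,kind):
    im=d["image"];hsv=cv2.cvtColor(im,cv2.COLOR_RGB2HSV).astype(int);H,S,V=hsv[...,0],hsv[...,1],hsv[...,2]
    m={"dark":V<85,"brass":(S>75)&(V>125)&(H>14)&(H<32),"steel":(H>85)&(H<125)&(S>15)&(V>105),"green":(H>45)&(H<75)&(S>130)}[kind]
    o=np.zeros(m.shape,np.uint8);o[y:y+h,x:x+w]=m[y:y+h,x:x+w]
    n,l,st,_=cv2.connectedComponentsWithStats(o);return (l==1+np.argmax(st[1:,4])).astype(np.uint8)
E
cat > m1.py <<'E'
from h import *
t=load("top0");s=load("side0")
c=lambda x,y,ox,oy,k:(ox+(x+.5)/k-.5,oy+(y+.5)/k-.5)
C=[c(265,47,195,130,5),c(37,151,195,130,5),c(158,413,195,130,5),c(386,303,195,130,5)]
P=onz(t,C,.039);print("lid ctr",P.mean(0),[np.linalg.norm(P[i]-P[i-1]) for i in range(4)])
print("yaw long",[np.arctan2(*(P[a]-P[b])[1::-1]) for a,b in((1,2),(0,3))],"short",[np.arctan2(*(P[a]-P[b])[1::-1]) for a,b in((1,0),(2,3))])
for a,b in((3,c(335,210,205,195,6)),(0,c(357,55,205,195,6)),(2,c(335,210,205,195,6)),(3,c(357,55,205,195,6))): print("corner",a,tri(t,C[a],s,b))
kt=stat(seg(t,225,160,22,28,"dark"));ks=stat(seg(s,228,202,20,15,"dark"));print("knob",kt,ks,tri(t,kt[0],s,ks[0]))
m=seg(t,190,230,60,30,"dark");q=stat(m);ct=m.sum();r=cv2.minAreaRect(np.argwhere(m)[:,::-1].astype(np.float32));print("mark",q,ct,r)
b=cv2.boxPoints(r);print("mark rect world",onz(t,b,.0085))
ms=seg(s,275,234,20,40,"dark");qs=stat(ms);print(qs,ms.sum(),tri(t,q[0],s,qs[0]))
m=seg(t,345,115,40,45,"brass");q=stat(m);r=cv2.minAreaRect(np.argwhere(m)[:,::-1].astype(np.float32));print("pad",q,m.sum(),r,onz(t,[q[0]],.012),"\n",onz(t,cv2.boxPoints(r),.017))
ms=seg(s,250,155,30,25,"brass");qs=stat(ms);print(qs,ms.sum(),tri(t,q[0],s,qs[0]))
print("shackle tip",onz(t,[c(445-400,98,345,115,5)],.0085))
E
python3 m1.py
```

```text
lid ctr [0.57611422 0.23392702 0.039     ] [np.float64(0.1583855426751994), np.float64(0.13840805152359073), np.float64(0.160194296970981), np.float64(0.13680418256520693)]
yaw long [np.float64(0.4166761355611405), np.float64(0.4065196032617456)] short [np.float64(1.9834864288968101), np.float64(1.9967210373463407)]
corner 3 (array([ 0.54647026,  0.13616347, -0.0725588 ]), np.float64(0.004462114375307684))
corner 0 (array([0.59005571, 0.17983926, 0.0768807 ]), np.float64(0.15107366049974755))
corner 2 (array([0.47513828, 0.26453575, 0.03770132]), np.float64(0.0003154703815456594))
corner 3 (array([0.5309355 , 0.13975498, 0.04090142]), np.float64(0.0003330689233382145))
knob (array([235.98039216, 173.75490196]), np.float64(1.1354422551459313)) (array([237.27710843, 209.89156627]), np.float64(0.06805545642080417)) (array([0.57562204, 0.23491226, 0.05759494]), np.float64(0.0005236834471334641))
mark (array([220.5210728 , 246.16475096]), np.float64(-0.34136136255095995)) 261 ((220.04647827148438, 246.1322784423828), (6.094242572784424, 48.03997039794922), 70.64100646972656)
mark rect wor
[... 185 characters left out ...]
4(-1.2054695238412767)) 200 (array([0.38275066, 0.28195676, 0.01782085]), np.float64(0.0050033979216164825))
pad (array([369.54081633, 137.04081633]), np.float64(-1.4052879298689436)) 196 ((369.07537841796875, 136.96575927734375), (14.161978721618652, 15.098308563232422), 20.556045532226562) [[ 0.68042388 -0.14279229  0.012     ]] 
 [[ 0.66665878 -0.11304998  0.017     ]
 [ 0.70754915 -0.13077715  0.017     ]
 [ 0.69186216 -0.16717256  0.017     ]
 [ 0.65115972 -0.14928123  0.017     ]]
(array([265.86486486, 164.41891892]), np.float64(0.38795216175884206)) 74 (array([ 0.67952447, -0.14462531,  0.00807696]), np.float64(0.004243349463552083))
shackle tip [[ 0.69111871 -0.09908052  0.0085    ]]
```

```bash
cat >> h.py <<'E'
def go(p,yaw=None):
    "row numbers from the measured pose to TCP p, closing axis (tool y) at yaw (mod pi), tool down"
    s=sense();R=Rn.from_quat(s["ee_rot"]);y=R.as_matrix()[:,1];cur=np.arctan2(y[1],y[0])
    yaw=cur if yaw is None else yaw
    n=lambda yw:Rn.from_matrix(np.c_[np.cross([np.cos(yw),np.sin(yw),0],[0,0,-1]),[np.cos(yw),np.sin(yw),0],[0,0,-1]])
    T=R.inv()*n(yaw); sh=R.inv().apply(np.array(p)-s["ee_pos"])/.5
    print("turn",(T.as_rotvec()/np.radians(60)).round(4),"shift",sh.round(4),"| pos",s["ee_pos"].round(4),"yaw",cur.round(4),"j6",s["joints"][5].round(2),"w",round(s["gripper_width"],3),"ff",round(s["finger_force"],1),"ft",s["ft_force"].round(1),"t",round(s["time_s"],2))
E
python3 - <<'E'
from h import *
go([.576,.2343,.13],1.983)
from scipy.optimize import minimize
t=load("top0");s=load("side0")
im=t["image"];hsv=cv2.cvtColor(im,cv2.COLOR_RGB2HSV).astype(int)
m=np.zeros((384,512));sub=((hsv[...,2]>125)&((hsv[...,1]<60)|((hsv[...,1]>75)&(hsv[...,0]>14)&(hsv[...,0]<32))))
m[127:148,352:380]=sub[127:148,352:380]
body=box(-.031,.003,-.02,.02,0,.017)
def sh():
    a=np.linspace(-np.pi/2,np.pi/2,9);o=np.c_[.0145+.0165*np.cos(a)+0*a,.0165*np.sin(a)]
    return o
b=seg(t,345,115,40,45,"brass").astype(float)
b=cv2.morphologyEx(b,cv2.MORPH_CLOSE,np.ones((3,3)))
best=[]
for y0 in (1.0,1.2,1.4):
    f=lambda v:((cv2.GaussianBlur(hull_mask(t,[place(body,v[0]/100,v[1]/100,0,v[2])]),(0,0),1)-cv2.GaussianBlur(b,(0,0),1))**2).sum()
    r=minimize(f,[68.3,-13.1,y0],method="Nelder-Mead",options=dict(initial_simplex=[[68.3,-13.1,y0],[69.3,-13.1,y0],[68.3,-12.1,y0],[68.3,-13.1,y0+.2]]));print("pad",r.x,r.fun)
q=np.argwhere(m>0)[:,::-1]; sk=np.argwhere((m>0)&(b==0)&(np.arange(512)<368))[:,::-1];print("shackle px mean",sk.mean(0),onz(t,[sk.mean(0)],.0085), "left",q[:,0].min())
# teal tape measure
H,S,V=hsv[...,0],hsv[...,1],hsv[...,2];mm=((H>75)&(H<100)&(S>90))[108:142,258:294];p=np.argwhere(mm)[:,::-1]+[258,108];r=cv2.minAreaRect(p.astype(np.float32));print("meas top rect",r,onz(t,cv2.boxPoints(r),.065).round(3).tolist(),onz(t,cv2.boxPoints(r),.0).round(3).tolist())
E
```

```text
turn [-1.000e-03 -6.000e-04 -8.356e-01] shift [-0.8218 -0.1153  0.2456] | pos [0.2342 0.4695 0.2528] yaw 1.108 j6 1.43 w 0.996 ff 0.0 ft [ 0.8  0.5 -0.5] t 0.1
pad [ 68.62327525 -13.05142233   1.21605455] 2.4161034979018376
pad [ 68.56855644 -12.95810829   1.2378429 ] 2.5009195562544186
pad [ 68.5775975  -13.01914532   1.23584638] 2.1665394650791416
shackle px mean [357.975 133.95 ] [[ 0.69149175 -0.11156548  0.0085    ]] left 353
meas top rect ((275.3999938964844, 124.80001068115234), (14.310833930969238, 23.255107879638672), 63.43495178222656) [[0.711, 0.162, 0.065], [0.739, 0.104, 0.065], [0.702, 0.088, 0.065], [0.675, 0.146, 0.065]] [[0.733, 0.162, 0.0], [0.763, 0.1, 0.0], [0.724, 0.083, 0.0], [0.694, 0.144, 0.0]]
```

Call:
servo_tool(steps=[[0,0,-0.836,-0.822,-0.115,0.246,0],[0,0,-0.836,-0.822,-0.115,0.246,0],[0,0,-0.836,-0.822,-0.115,0.246,0],[0,0,-0.836,-0.822,-0.115,0.246,0],[0,0,-0.836,-0.822,-0.115,0.246,0],[0,0,-0.836,-0.822,-0.115,0.246,0],[0,0,-0.836,-0.822,-0.115,0.246,0],[0,0,-0.836,-0.822,-0.115,0.246,0]])

```text
time_s: 0.77
ee_pos: [0.4815, 0.2999, 0.1642]
ee_rot: [-0.208, 0.978, 0.0, -0.0]
ft_force: [0.2, -0.0, -0.8]
gripper_width: 0.502
finger_force: 0.0
```

```bash
python3 -c "
from h import *
go([.576,.2343,.064],1.983);print(sense()['joints'])"
```

```text
turn [ 0.0002 -0.0004  0.007 ] shift [-0.1193 -0.197   0.2003] | pos [0.4815 0.2999 0.1642] yaw 1.9903 j6 0.01 w 0.502 ff 0.0 ft [ 0.2 -0.  -0.8] t 0.77
[ 4.28190143e-01  4.33226250e-01 -1.85920187e-01  9.52018114e-01
  1.83659828e-04  8.67169904e-03]
```

Call:
servo_tool(steps=[[0,0,0,-0.119,-0.197,0.09,0],[0,0,0,-0.119,-0.197,0.09,0],[0,0,0,-0.119,-0.197,0.09,0],[0,0,0,-0.119,-0.197,0.09,0],[0,0,0,-0.119,-0.197,0.09,-0.2],[0,0,0,-0.119,-0.197,0.09,-0.2],[0,0,0,-0.119,-0.197,0.09,-0.2]])

```text
time_s: 1.35
ee_pos: [0.5737, 0.2356, 0.1202]
ee_rot: [-0.205, 0.979, 0.0, -0.0]
ft_force: [0.0, -0.9, 0.1]
gripper_width: 0.398
finger_force: 0.0
```

```bash
python3 -c "
from h import *
go([.576,.2343,.064],1.983)
t=snapshot('top');s=snapshot('side')
cv2.imwrite('pics/v5.png',np.vstack([np.hstack([crop(t,200,100,130,100,3),crop(s,205,150,130,100,3)])]))"
```

```text
turn [ 0.0002 -0.0001  0.0013] shift [-0.0031 -0.0042  0.1124] | pos [0.5737 0.2356 0.1202] yaw 1.9844 j6 -0.14 w 0.398 ff 0.0 ft [ 0.  -0.9  0.1] t 1.35
```

View pics/v5.png

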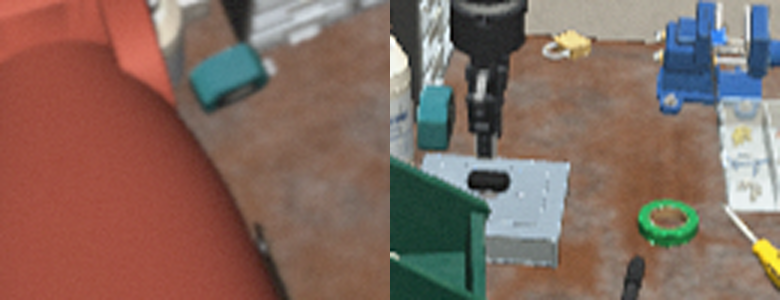

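The side view shows the gripper lined up over the knob and the bench right of the box free. I'll go down and grip.

Call:
servo_tool(steps=[[0,0,0,-0.003,-0.004,0.06,-0.2],[0,0,0,-0.003,-0.004,0.112,-0.2],[0,0,0,-0.003,-0.004,0.112,-0.2],[0,0,0,-0.003,-0.004,0.112,-0.2],[0,0,0,-0.003,-0.004,0.112,-1],[0,0,0,-0.003,-0.004,0.112,-1],[0,0,0,-0.003,-0.004,0.112,-1],[0,0,0,-0.003,-0.004,0.112,-1]], newtons=60)

```text
time_s: 2.12
ee_pos: [0.5767, 0.2341, 0.065]
ee_rot: [-0.205, 0.979, 0.0, 0.0]
ft_force: [-2.8, 0.3, 6.1]
gripper_width: 0.248
finger_force: 60.1
```

```bash
python3 -c "
from h import *
go([.6,.07,.15],1.983)"
```

```text
turn [0.0003 0.0009 0.0008] shift [ 0.0888 -0.3192 -0.1702] | pos [0.5767 0.2341 0.065 ] yaw 1.9838 j6 -0.15 w 0.248 ff 60.1 ft [-2.8  0.3  6.1] t 2.12
```

Call:
servo_tool(steps=[[0,0,0,0,0,-0.05,-1],[0,0,0,0,0,-0.12,-1],[0,0,0,0,0,-0.12,-1],[0,0,0,0.089,-0.319,-0.12,-1],[0,0,0,0.089,-0.319,-0.12,-1],[0,0,0,0.089,-0.319,-0.12,-1],[0,0,0,0.089,-0.319,-0.12,-1],[0,0,0,0.089,-0.319,-0.12,-1]])

```text
time_s: 2.78
ee_pos: [0.6009, 0.0628, 0.1239]
ee_rot: [-0.202, 0.979, -0.002, 0.0]
ft_force: [-0.2, 0.4, -3.5]
gripper_width: 0.243
finger_force: 60.4
```

Call:
servo_tool(steps=[[0,0,0,0,0,0,-1],[0,0,0,0,0,0,-1],[0,0,0,0,0,0,-1]])

```text
time_s: 3.03
ee_pos: [0.5995, 0.0707, 0.1237]
ee_rot: [-0.205, 0.979, 0.0, -0.0]
ft_force: [-0.1, 0.0, -4.1]
gripper_width: 0.242
finger_force: 60.4
```

```bash
python3 -c "
from h import *
go([.6,.07,.0385],1.983)
t=snapshot('top');s=snapshot('side');np.savez('top1.npz',**t);np.savez('side1.npz',**s)
cv2.imwrite('pics/v6.png',np.hstack([crop(t,190,110,100,120,4),crop(s,200,150,100,120,4)]))"
```

```text
turn [ 0.0005 -0.0003  0.0014] shift [-0.0004 -0.0018  0.1705] | pos [0.5995 0.0707 0.1237] yaw 1.9845 j6 -0.42 w 0.242 ff 60.4 ft [-0.1  0.  -4.1] t 3.03
```

View pics/v6.png

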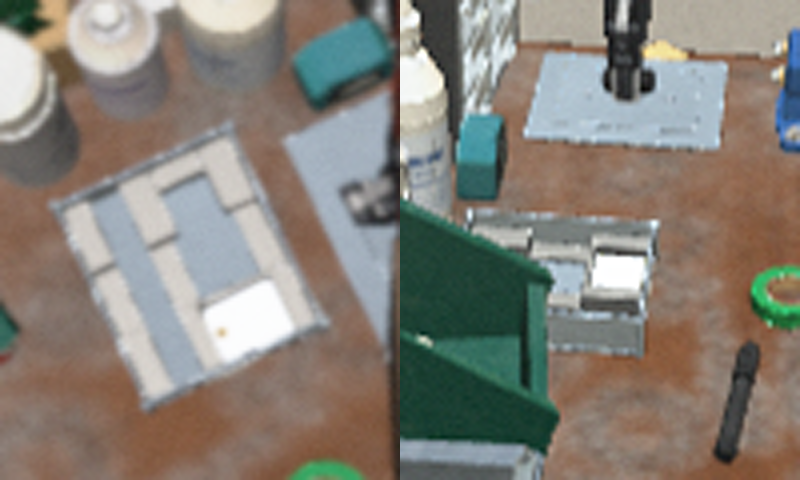

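The top crop shows the open box: the marker groove runs along the left side (+y), the shackle slot is at the far end and the white tags at the near end. So the box yaw is +0.41. The rim corners are at about crop pixels (232,124), (52,206), (148,406) and (326,322). The marker is unobstructed in the side view.

Call:
servo_tool(steps=[[0,0,0,0,-0.002,0.06,-1],[0,0,0,0,-0.002,0.12,-1],[0,0,0,0,-0.002,0.155,-1],[0,0,0,0,-0.002,0.163,-1],[0,0,0,0,-0.002,0.17,-1],[0,0,0,0,-0.002,0.175,-1],[0,0,0,0,-0.002,0.175,-1]])

```text
time_s: 3.72
ee_pos: [0.6011, 0.0692, 0.0374]
ee_rot: [-0.205, 0.979, -0.0, 0.001]
ft_force: [0.3, -0.2, -3.6]
gripper_width: 0.245
finger_force: 60.4
```

```bash
python3 - <<'E'
from h import *
go([.6,.07,.11])
t=load("top1");s=load("side1")
c=lambda x,y,ox,oy,k:(ox+(x+.5)/k-.5,oy+(y+.5)/k-.5)
C=[c(*p,190,110,4) for p in((232,124),(52,206),(148,406),(326,322))]
P=onz(t,C,.036);print("box",P.mean(0),[np.linalg.norm(P[i]-P[i-1]).round(4) for i in range(4)],[np.arctan2(*(P[a]-P[b])[1::-1]).round(3) for a,b in((1,2),(0,3))],[np.arctan2(*(P[a]-P[b])[1::-1]).round(3) for a,b in((1,0),(2,3))])
print(tri(t,C[3],s,c(658-400,222,200,150,4)))
g=np.array([c(*p,190,110,4) for p in((105,193),(184,378))]);print("groove",onz(t,g,.004).mean(0))
m=seg(t,190,230,60,30,"dark");ms=seg(s,265,230,40,45,"dark");q=stat(m);qs=stat(ms);print(m.sum(),ms.sum(),qs,tri(t,q[0],s,qs[0]))
E
```

```text
turn [-0.0006  0.0015  0.    ] shift [ 0.001   0.0023 -0.1451] | pos [0.6011 0.0692 0.0374] yaw 1.9841 j6 -0.42 w 0.245 ff 60.4 ft [ 0.3 -0.2 -3.6] t 3.72
box [0.57537228 0.23386043 0.036     ] [np.float64(0.1536), np.float64(0.1369), np.float64(0.1543), np.float64(0.1334)] [np.float64(0.431), np.float64(0.408)] [np.float64(1.983), np.float64(1.988)]
(array([0.53098539, 0.14111555, 0.0364591 ]), np.float64(0.0022369682042286715))
groove [0.56723932 0.26804632 0.004     ]
228 161 (array([283.89440994, 250.19254658]), np.float64(-1.3278898241396253)) (array([0.38495713, 0.28323068, 0.00766943]), np.float64(0.000958846719496454))
```

Call:
servo_tool(steps=[[0,0,0,0,0,0.002,-1],[0,0,0,0,0,0.004,-1],[0,0,0,0,0,0.004,-1]])

```text
time_s: 3.97
ee_pos: [0.6013, 0.069, 0.037]
ee_rot: [-0.205, 0.979, -0.0, 0.001]
ft_force: [-5.0, -0.0, 13.3]
gripper_width: 0.249
finger_force: 62.6
```

```bash
python3 -c "
from h import *
go([.6,.07,.12])"
```

```text
turn [-0.0008  0.0027  0.    ] shift [ 0.0012  0.0028 -0.1661] | pos [0.6013 0.069  0.037 ] yaw 1.9837 j6 -0.42 w 0.249 ff 62.6 ft [-5.  -0.  13.3] t 3.97
```

Call:
servo_tool(steps=[[0,0,0,0,0,-0.003,-0.2],[0,0,0,0,0,-0.003,-0.2],[0,0,0,0,0,-0.003,-0.2],[0,0,0,0,0,-0.04,-0.2],[0,0,0,0,0,-0.1,-0.2],[0,0,0,0,0,-0.17,0.3],[0,0,0,0,0,-0.17,0.5],[0,0,0,0,0,-0.17,0.5]])

```text
time_s: 4.63
ee_pos: [0.602, 0.0687, 0.1217]
ee_rot: [-0.205, 0.979, -0.001, 0.002]
ft_force: [-1.5, -0.5, -0.5]
gripper_width: 0.754
finger_force: 0.0
```

```bash
python3 -c "
from h import *
go([.681,-.143,.08],2.80);s=load('side1');t=load('top1')
print(proj(t,[.6,.07,0]))"
```

```text
turn [-0.0035  0.0031 -0.7798] shift [ 0.0255 -0.451   0.0841] | pos [0.602  0.0687 0.1217] yaw 1.9834 j6 -0.42 w 0.754 ff 0.0 ft [-1.5 -0.5 -0.5] t 4.63
[[295.34850921 167.74787123]]
```

Call:
servo_tool(steps=[[0,0,-0.78,0.025,-0.451,0.04,0.5],[0,0,-0.78,0.025,-0.451,0.04,0.5],[0,0,-0.78,0.025,-0.451,0.04,0.5],[0,0,-0.78,0.025,-0.451,0.04,0.5],[0,0,-0.78,0.025,-0.451,0.04,0.5],[0,0,-0.78,0.025,-0.451,0.04,0.5],[0,0,-0.78,0.025,-0.451,0.04,0.5],[0,0,-0.78,0.025,-0.451,0.04,0.5]])

```text
time_s: 5.3
ee_pos: [0.6785, -0.1444, 0.0973]
ee_rot: [-0.577, 0.817, 0.001, -0.001]
ft_force: [-0.3, 0.9, 0.0]
gripper_width: 0.75
finger_force: 0.0
```

Call:
servo_tool(steps=[[0,0,0,0,0,0,0.5],[0,0,0,0,0,0,0.5],[0,0,0,0,0,0,0.5]])

```text
time_s: 5.55
ee_pos: [0.6789, -0.1418, 0.0992]
ee_rot: [-0.576, 0.817, 0.0, -0.0]
ft_force: [0.1, 0.4, -0.0]
gripper_width: 0.752
finger_force: 0.0
```

```bash
python3 -c "
from h import *
go([.681,-.143,.034],2.80)
t=snapshot('top');s=snapshot('side');np.savez('top2.npz',**t);np.savez('side2.npz',**s)
cv2.imwrite('pics/v7.png',np.hstack([crop(t,255,110,130,130,3),crop(s,200,140,130,130,3)]))"
```

```text
turn [ 0.0005  0.     -0.0004] shift [ 0.0009 -0.0048  0.1304] | pos [ 0.6789 -0.1418  0.0992] yaw 2.7996 j6 -1.54 w 0.752 ff 0.0 ft [ 0.1  0.4 -0. ] t 5.55
```

View pics/v7.png

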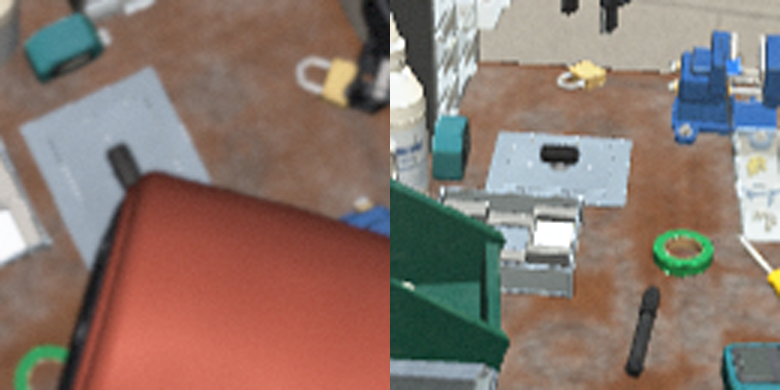

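The side view shows the lid flat on the bench and the padlock free beneath the open gripper.

Call:
servo_tool(steps=[[0,0,0,0,-0.004,0.06,0.4],[0,0,0,0,-0.004,0.12,0.4],[0,0,0,0,-0.004,0.142,0.4],[0,0,0,0,-0.004,0.142,0.4],[0,0,0,0,-0.004,0.142,-1],[0,0,0,0,-0.004,0.142,-1],[0,0,0,0,-0.004,0.142,-1],[0,0,0,0,-0.004,0.142,-1]], newtons=50)

```text
time_s: 6.32
ee_pos: [0.6822, -0.1438, 0.0302]
ee_rot: [-0.577, 0.817, -0.001, 0.001]
ft_force: [-1.4, 0.5, 5.1]
gripper_width: 0.447
finger_force: 51.0
```

```bash
python3 - <<'E'
from h import *
go([.6761,.109,.15],1.983)
s=snapshot('side');t=snapshot('top')
np.savez('side3.npz',**s)
cv2.imwrite('pics/v8.png',np.hstack([crop(s,240,130,65,50,6),crop(t,340,110,60,50,6)]))
E
```

```text
turn [-0.0024  0.0012  0.7804] shift [-0.4723  0.1801 -0.2399] | pos [ 0.6822 -0.1438  0.0302] yaw 2.8002 j6 -1.54 w 0.447 ff 51.0 ft [-1.4  0.5  5.1] t 6.32
```

View pics/v8.png

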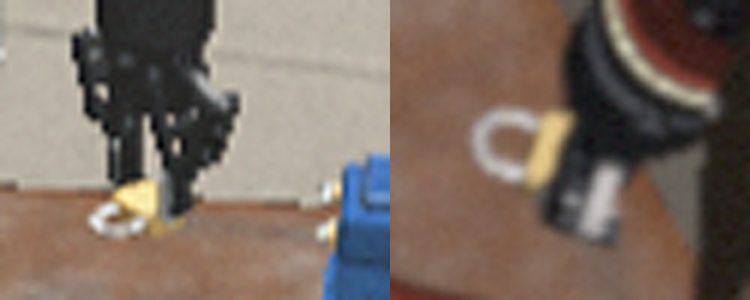

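The grip looks sound: the jaws are on the brass body with the shackle free. Lifting now, then carrying over to the box.

```bash
python3 - <<'E'
from h import *
go([.5841,.2149,.12],1.983)
E
```

```text
turn [-0.0024  0.0013  0.7804] shift [-0.6103  0.4246 -0.1806] | pos [ 0.6822 -0.1438  0.0302] yaw 2.8002 j6 -1.54 w 0.451 ff 51.3 ft [-1.   0.2  6.4] t 6.42
```

Call:
servo_tool(steps=[[0,0,0,0,0,-0.07,-1],[0,0,0,0,0,-0.14,-1],[0,0,0,0,0,-0.18,-1],[0,0,0.78,-0.61,0.424,-0.18,-1],[0,0,0.78,-0.61,0.424,-0.18,-1],[0,0,0.78,-0.61,0.424,-0.18,-1],[0,0,0.78,-0.61,0.424,-0.18,-1],[0,0,0.78,-0.61,0.424,-0.18,-1]])

```text
time_s: 7.08
ee_pos: [0.626, 0.0577, 0.119]
ee_rot: [-0.297, 0.955, -0.0, 0.0]
ft_force: [0.7, -0.2, -1.4]
gripper_width: 0.449
finger_force: 51.5
```

Call:
servo_tool(steps=[[0,0,0,0,0,0,-1],[0,0,0,0,0,0,-1],[0,0,0,0,0,0,-1]])

```text
time_s: 7.33
ee_pos: [0.6271, 0.056, 0.1189]
ee_rot: [-0.301, 0.954, -0.0, 0.0]
ft_force: [0.5, -0.2, -1.9]
gripper_width: 0.444
finger_force: 51.6
```

```bash
python3 - <<'E'
from h import *
go([.5841,.2149,.10],1.983)
E
```

```text
turn [-0.0008  0.0005  0.1901] shift [-0.1119  0.3096  0.0375] | pos [0.6271 0.056  0.1189] yaw 2.1821 j6 -0.64 w 0.444 ff 51.6 ft [ 0.5 -0.2 -1.9] t 7.33
```

Call:
servo_tool(steps=[[0,0,0.19,-0.112,0.31,0,-1],[0,0,0.19,-0.112,0.31,0,-1],[0,0,0.19,-0.112,0.31,0,-1],[0,0,0.19,-0.112,0.31,0,-1],[0,0,0.19,-0.112,0.31,0.037,-1],[0,0,0.19,-0.112,0.31,0.037,-1],[0,0,0.19,-0.112,0.31,0.037,-1],[0,0,0.19,-0.112,0.31,0.037,-1]])

```text
time_s: 8.0
ee_pos: [0.585, 0.2135, 0.1004]
ee_rot: [-0.203, 0.979, -0.0, 0.0]
ft_force: [0.2, -0.5, -2.1]
gripper_width: 0.448
finger_force: 51.7
```

```bash
python3 - <<'E'
from h import *
go([.5841,.2149,.0345],1.983)
s=snapshot('side');np.savez('side4.npz',**s)
im=crop(s,205,150,90,75,8)
# overlay predicted padlock body for grip at TCP
st=sense();z0=st["ee_pos"][2]-.0302
b=place(box(-.017,.017,-.02,.02,0,.017),st["ee_pos"][0],st["ee_pos"][1],z0,.413)
for p in proj(s,b): cv2.circle(im,tuple(int(v) for v in ((p-[205,150]+.5)*8)),3,(0,0,255),-1)
cv2.imwrite('pics/v9.png',im)
E
```

```text
turn [-0.0005  0.0002 -0.0037] shift [0.0006 0.0033 0.1317] | pos [0.585  0.2135 0.1004] yaw 1.9791 j6 -0.18 w 0.448 ff 51.7 ft [ 0.2 -0.5 -2.1] t 8.0
```

View pics/v9.png

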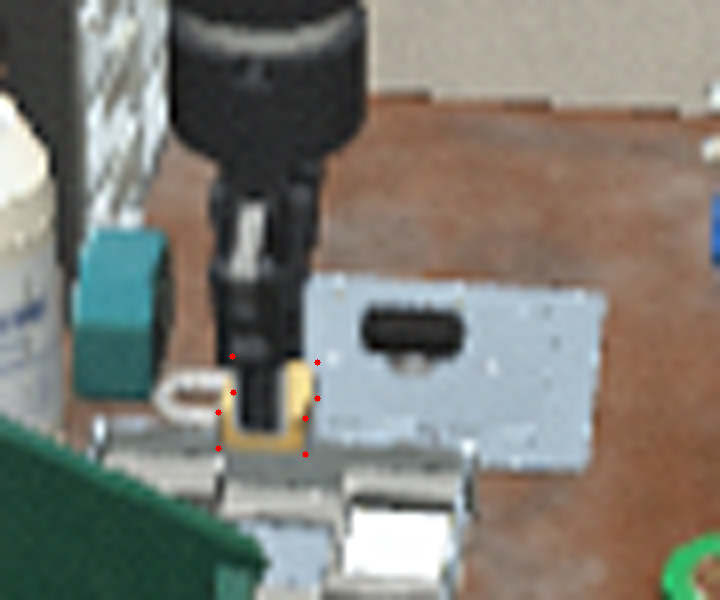

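The padlock hangs level with its shackle toward +x. Its body is at crop pixels (222-308, 365-448), within a millimetre of the prediction. The fingertips are about 7 mm above its underside. Lowering.

Call:
servo_tool(steps=[[0,0,-0.004,0,0.003,0.04,-1],[0,0,-0.004,0,0.003,0.08,-1],[0,0,-0.004,0,0.003,0.1,-1],[0,0,-0.004,0,0.003,0.115,-1],[0,0,-0.004,0,0.003,0.125,-1],[0,0,-0.004,0,0.003,0.13,-1],[0,0,-0.004,0,0.003,0.13,-1]])

```text
time_s: 8.63
ee_pos: [0.5837, 0.2164, 0.035]
ee_rot: [-0.206, 0.979, -0.0, 0.0]
ft_force: [-0.2, 0.8, -1.3]
gripper_width: 0.454
finger_force: 51.7
```

```bash
python3 - <<'E'
from h import *
go([.5841,.2149,.0345],1.983)
E
```

```text
turn [-0.0001  0.0002  0.0017] shift [ 0.0005 -0.0031  0.0011] | pos [0.5837 0.2164 0.035 ] yaw 1.9847 j6 -0.18 w 0.454 ff 51.7 ft [-0.2  0.8 -1.3] t 8.63
```

Call:
servo_tool(steps=[[0,0,0,0,-0.002,0.002,-1],[0,0,0,0,-0.002,0.002,-1],[0,0,0,0,-0.002,0.002,0.08],[0,0,0,0,-0.002,0.002,0.08],[0,0,0,0,-0.002,0.002,0.08],[0,0,0,0,-0.002,-0.05,0.08],[0,0,0,0,-0.002,-0.13,0.08],[0,0,0,0,-0.002,-0.17,0.08]])

```text
time_s: 9.3
ee_pos: [0.585, 0.2161, 0.1235]
ee_rot: [-0.206, 0.979, 0.0, 0.002]
ft_force: [1.3, -1.3, 0.8]
gripper_width: 0.54
finger_force: 0.0
```

Call:
servo_tool(steps=[[0,0,0,0,0,-0.01,0],[0,0,0,0,0,-0.01,0]])

```text
time_s: 9.47
ee_pos: [0.5851, 0.2161, 0.127]
ee_rot: [-0.206, 0.979, 0.0, 0.002]
ft_force: [0.3, 1.1, -0.4]
gripper_width: 0.506
finger_force: 0.0
```

```bash
python3 - <<'E'
from h import *
go([.385,.284,.11],0.31)
s=snapshot('side')
b=seg(s,205,190,75,40,"brass");print(b.sum(),stat(b))
print("expected",proj(s,place(np.array([[0,0,.021]]),.584,.215,0,0)))
for z in (0,.004,.012,.02):
    m=hull_mask(s,[place(box(-.017,.017,-.02,.02,z,z+.017),.5841,.2149,0,.413)]);print(z,stat(m)[0],(m*b).sum()/b.sum())
E
```

```text
turn [0.0026 0.0033 1.5996] shift [0.3119 0.2855 0.0326] | pos [0.5851 0.2161 0.127 ] yaw 1.9851 j6 -0.18 w 0.506 ff 0.0 ft [ 0.3  1.1 -0.4] t 9.47
69 (array([239.20289855, 216.66666667]), np.float64(1.0066828341690446))
expected [[238.25826168 215.41863475]]
0 [238.16679583 218.57746647] 0.9727763569195794
0.004 [238.16679583 217.57746647] 1.0
0.012 [238.16030692 215.51902022] 0.9329923273657289
0.02 [238.16030692 213.51902022] 0.7989201477692526
```

```bash
python3 - <<'E'
from h import *
for n in ("top0","top1"):
    t=load(n)
    for th in (75,85,95):
        V=t["image"].max(2);o=np.zeros(V.shape,np.uint8);o[230:262,190:252]=(V<th)[230:262,190:252]
        k,l,st,_=cv2.connectedComponentsWithStats(o);m=(l==1+np.argmax(st[1:,4]));q,a=stat(m)
        pts=np.argwhere(m)[:,::-1]@[np.cos(a),np.sin(a)]-q@[np.cos(a),np.sin(a)];d=np.array([np.cos(a),np.sin(a)])
        W=onz(t,[q+d*pts.min(),q+d*pts.max()],.0085);v=W[0]-W[1];print(n,th,m.sum(),W.mean(0),np.linalg.norm(v),np.arctan2(v[1],v[0]))
E
```

```text
top0 75 224 [0.38497967 0.28452209 0.0085    ] 0.1280658334394793 1.8837051026990919
top0 85 261 [0.38489629 0.28487893 0.0085    ] 0.1306232753164622 1.8839492949550591
top0 95 302 [0.38477463 0.28483184 0.0085    ] 0.13244189170000323 1.8838805927264795
top1 75 82 [0.37609189 0.31241284 0.0085    ] 0.06771933201776575 1.8835707911949995
top1 85 228 [0.38502461 0.28444557 0.0085    ] 0.12823471521528654 1.884897398513263
top1 95 265 [0.38489334 0.28487845 0.0085    ] 0.1306261418254256 1.8836080886606903
```

Call:
servo_tool(steps=[[0,0,-0.7,0.312,0.285,0,0],[0,0,-0.7,0.312,0.285,0,0],[0,0,-0.7,0.312,0.285,0,0],[0,0,-0.7,0.312,0.285,0,0],[0,0,-0.7,0.312,0.285,0,0],[0,0,-0.7,0.312,0.285,0,0],[0,0,-0.7,0.312,0.285,0,0],[0,0,-0.7,0.312,0.285,0,0]])

```text
time_s: 10.18
ee_pos: [0.3834, 0.2833, 0.1241]
ee_rot: [-0.542, 0.841, -0.0, -0.0]
ft_force: [0.3, -0.1, 0.4]
gripper_width: 0.499
finger_force: 0.0
```

Call:
servo_tool(steps=[[0,0,-0.69,0,0,0,0],[0,0,-0.69,0,0,0,0],[0,0,-0.69,0,0,0,0],[0,0,-0.69,0,0,0,0],[0,0,-0.69,0,0,0,0],[0,0,-0.69,0,0,0,0],[0,0,-0.69,0,0,0,0],[0,0,-0.69,0,0,0,0]])

```text
time_s: 10.85
ee_pos: [0.3846, 0.2829, 0.1244]
ee_rot: [0.802, -0.597, -0.0, 0.0]
ft_force: [-0.2, 0.6, -0.7]
gripper_width: 0.498
finger_force: 0.0
```

```bash
python3 - <<'E'
from h import *
go([.385,.284,.1],0.31+np.pi)
s=snapshot('side');np.savez('side5.npz',**s)
m=seg(s,265,230,40,45,"dark");print(m.sum(),stat(m))
E
```

```text
turn [ 0.0003 -0.0002 -0.0172] shift [-0.0019 -0.0014  0.0488] | pos [0.3846 0.2829 0.1244] yaw -2.8496 j6 -1.38 w 0.498 ff 0.0 ft [-0.2  0.6 -0.7] t 10.85
163 (array([283.92638037, 250.17791411]), np.float64(-1.3287459652170792))
```

Call:
servo_tool(steps=[[0,0,-0.02,-0.003,-0.002,0.07,0],[0,0,-0.02,-0.003,-0.002,0.14,0],[0,0,-0.02,-0.003,-0.002,0.187,0],[0,0,-0.02,-0.003,-0.002,0.187,0],[0,0,-0.02,-0.003,-0.002,0.187,-1],[0,0,-0.02,-0.003,-0.002,0.187,-1],[0,0,-0.02,-0.003,-0.002,0.187,-1],[0,0,-0.02,-0.003,-0.002,0.187,-1]], newtons=30)

```text
time_s: 11.57
ee_pos: [0.3854, 0.2857, 0.0329]
ee_rot: [0.811, -0.586, 0.001, -0.001]
ft_force: [0.5, 0.5, 0.8]
gripper_width: 0.154
finger_force: 27.7
```

Call:
servo_tool(steps=[[0,0,0,0,0,0,-1],[0,0,0,0,0,0,-1],[0,0,0,0,0,-0.08,-1],[0,0,0,0,0,-0.16,-1],[0,0,0.5,0,0,-0.18,-1],[0,0,0.5,0,0,-0.18,-1],[0,0,0.5,0,0,-0.18,-1],[0,0,0.5,0,0,-0.18,-1]])

```text
time_s: 12.23
ee_pos: [0.3845, 0.2853, 0.1224]
ee_rot: [-0.638, 0.77, -0.0, 0.001]
ft_force: [-0.2, -0.6, 0.2]
gripper_width: 0.144
finger_force: 27.4
```

```bash
python3 - <<'E'
from h import *
p=place(np.array([[0,.033,0]]),.5757,.2341,0,.413)[0];print(p)
go([p[0],p[1],.1],1.983+2*np.pi)
E
```

```text
[0.56245516 0.26432539 0.        ]
turn [-6.000e-04  1.500e-03  9.284e-01] shift [-0.0248 -0.3576  0.0452] | pos [0.3845 0.2853 0.1224] yaw 2.9552 j6 -0.9 w 0.144 ff 27.4 ft [-0.2 -0.6  0.2] t 12.23
```

```bash
python3 - <<'E'
from h import *
st=sense();s=snapshot('side');t=snapshot('top');p=st["ee_pos"];a=2.9552-np.pi/2
for dz in (-.034,-.03,-.026,-.022,-.018,-.014,-.01,-.006,-.002):
    L=np.array([[r*np.cos(a)+p[0],r*np.sin(a)+p[1],p[2]+dz] for r in np.linspace(-.075,.075,16)])
    for n,d in(("s",s),("t",t)):
        uv=proj(d,L).round().astype(int);print(n,dz,[int(d["image"][v,u].max()) for u,v in uv])
m=seg(s,265,230,40,45,"dark");print(m.sum())
E
```

```text
s -0.034 [72, 27, 32, 24, 24, 34, 74, 95, 99, 61, 112, 35, 27, 106, 136, 131]
t -0.034 [108, 84, 60, 64, 59, 44, 57, 77, 55, 183, 183, 177, 170, 160, 168, 167]
s -0.03 [48, 39, 42, 38, 25, 35, 20, 125, 30, 35, 30, 49, 40, 18, 109, 131]
t -0.03 [108, 84, 60, 64, 59, 44, 57, 77, 92, 183, 182, 177, 170, 160, 168, 163]
s -0.026 [71, 50, 51, 52, 33, 27, 23, 118, 56, 53, 41, 64, 48, 41, 48, 135]
t -0.026 [108, 84, 60, 64, 59, 44, 57, 77, 92, 189, 180, 176, 170, 160, 168, 163]
s -0.022 [74, 48, 42, 48, 34, 30, 30, 121, 65, 67, 59, 60, 48, 50, 19, 135]
t -0.022 [108, 84, 60, 64, 59, 44, 57, 77, 92, 189, 180, 176, 168, 158, 169, 163]
s -0.018 [30, 34, 30, 35, 30, 34, 28, 124, 72, 68, 64, 69, 57, 55, 30, 142]
t -0.018 [108, 66, 60, 64, 59, 44, 57, 77, 92, 189, 180, 176, 168, 156, 169, 159]
s -0.014 [27, 26, 27, 29, 31, 33, 19, 123, 56, 71, 84, 71, 106, 72, 50, 128]
t -0.014 [108, 66, 65, 76, 54, 44, 57, 77, 92, 189, 180, 176, 168, 156, 169, 159]
s -0.01 [28, 32, 29, 28, 33, 26, 33, 126, 31, 53, 97, 103, 115, 113, 64, 125]
t -0.01 [108, 66, 65, 76, 54, 42, 82, 56, 137, 187, 179, 176, 168, 156, 169, 159]
s -0.006 [30, 33, 30, 25, 38, 31, 46, 123, 25, 24, 98, 133, 134, 144, 132, 129]
t -0.006 [108, 66, 65, 76, 54, 42, 82, 56, 137, 187, 179, 176, 165, 155, 168, 162]
s -0.002 [36, 31, 32, 28, 32, 31, 28, 126, 31, 23, 111, 140, 128, 139, 139, 129]
t -0.002 [108, 66, 65, 76, 54, 42, 82, 56, 137, 187, 179, 176, 165, 155, 168, 162]
64
```

The side image shows the marker held level and centred, with its underside about 31 mm below the TCP. Carrying it to the groove.

Call:
servo_tool(steps=[[0,0,0.928,-0.025,-0.358,0,-1],[0,0,0.928,-0.025,-0.358,0,-1],[0,0,0.928,-0.025,-0.358,0,-1],[0,0,0.928,-0.025,-0.358,0,-1],[0,0,0.928,-0.025,-0.358,0,-1],[0,0,0.928,-0.025,-0.358,0,-1],[0,0,0.928,-0.025,-0.358,0,-1],[0,0,0.928,-0.025,-0.358,0,-1]])

```text
time_s: 13.0
ee_pos: [0.5627, 0.2651, 0.1211]
ee_rot: [-0.207, 0.978, 0.0, -0.0]
ft_force: [-0.1, -0.1, -0.3]
gripper_width: 0.148
finger_force: 27.5
```

Call:
servo_tool(steps=[[0,0,0,0,0,0.06,-1],[0,0,0,0,0,0.06,-1],[0,0,0,0,0,0.06,-1],[0,0,0,0,0,0.06,-1]])

```text
time_s: 13.33
ee_pos: [0.5625, 0.2654, 0.0921]
ee_rot: [-0.209, 0.978, -0.0, -0.0]
ft_force: [-0.0, 0.1, -0.2]
gripper_width: 0.145
finger_force: 27.5
```

```bash
python3 - <<'E'
from h import *
go([.5625,.2643,.036],1.983)
E
```

```text
turn [ 0.     -0.0002  0.009 ] shift [ 0.0008 -0.002   0.1121] | pos [0.5625 0.2654 0.0921] yaw 1.9924 j6 -0.1 w 0.145 ff 27.5 ft [-0.   0.1 -0.2] t 13.33
```

Call:
servo_tool(steps=[[0,0,0.009,0,-0.002,0.05,-1],[0,0,0.009,0,-0.002,0.08,-1],[0,0,0.009,0,-0.002,0.1,-1],[0,0,0.009,0,-0.002,0.112,-1],[0,0,0.009,0,-0.002,0.112,-1],[0,0,0.009,0,-0.002,0.112,-1]])

```text
time_s: 13.83
ee_pos: [0.5635, 0.2647, 0.0363]
ee_rot: [-0.204, 0.979, 0.0, 0.001]
ft_force: [0.7, -0.9, 0.3]
gripper_width: 0.147
finger_force: 46.7
```

```bash
python3 - <<'E'
from h import *
go([.5625,.2643,.036],1.983)
E
```

```text
turn [-0.0001  0.0011 -0.0018] shift [0.0022 0.0001 0.0006] | pos [0.5635 0.2647 0.0363] yaw 1.9812 j6 -0.09 w 0.147 ff 46.7 ft [ 0.7 -0.9  0.3] t 13.83
```

Call:
servo_tool(steps=[[0,0,0,0,0,0,-0.35],[0,0,0,0,0,0,-0.35],[0,0,0,0,0,0,-0.35],[0,0,0,0,0,-0.04,-0.35],[0,0,0,0,0,-0.12,-0.35],[0,0,0,0,0,-0.18,-0.3],[0,0,0,0,0,-0.18,-0.2],[0,0,0,0,0,-0.18,-0.2]])

```text
time_s: 14.5
ee_pos: [0.5644, 0.2649, 0.1278]
ee_rot: [-0.203, 0.979, 0.0, 0.002]
ft_force: [-0.5, 0.0, -0.4]
gripper_width: 0.396
finger_force: 0.0
```

```bash
python3 - <<'E'
from h import *
go([.6013,.069,.12],1.983)
E
```

```text
turn [-0.0004  0.0042 -0.0024] shift [ 0.0884 -0.3888  0.0153] | pos [0.5644 0.2649 0.1278] yaw 1.9805 j6 -0.09 w 0.396 ff 0.0 ft [-0.5  0.  -0.4] t 14.5
```

Call:
servo_tool(steps=[[0,0.004,-0.002,0.088,-0.389,0.015,-0.2],[0,0.004,-0.002,0.088,-0.389,0.015,-0.2],[0,0.004,-0.002,0.088,-0.389,0.015,-0.2],[0,0.004,-0.002,0.088,-0.389,0.015,-0.2],[0,0.004,-0.002,0.088,-0.389,0.015,-0.2],[0,0.004,-0.002,0.088,-0.389,0.015,-0.2],[0,0.004,-0.002,0.088,-0.389,0.015,-0.2],[0,0.004,-0.002,0.088,-0.389,0.015,-0.2]])

```text
time_s: 15.17
ee_pos: [0.5993, 0.0686, 0.117]
ee_rot: [-0.204, 0.979, -0.0, -0.003]
ft_force: [-0.2, -0.2, -0.0]
gripper_width: 0.401
finger_force: 0.0
```

```bash
python3 - <<'E'
from h import *
go([.6013,.069,.037],1.983)
s=snapshot('side');t=snapshot('top');np.savez('side6.npz',**s);np.savez('top6.npz',**t)
im=np.hstack([crop(t,190,125,100,100,4),crop(s,200,165,100,100,4)]);cv2.imwrite('pics/v10.png',im)
E
```

```text
turn [ 0.001  -0.0054 -0.001 ] shift [-0.0049 -0.0011  0.16  ] | pos [0.5993 0.0686 0.117 ] yaw 1.982 j6 -0.42 w 0.401 ff 0.0 ft [-0.2 -0.2 -0. ] t 15.17
```

View pics/v10.png

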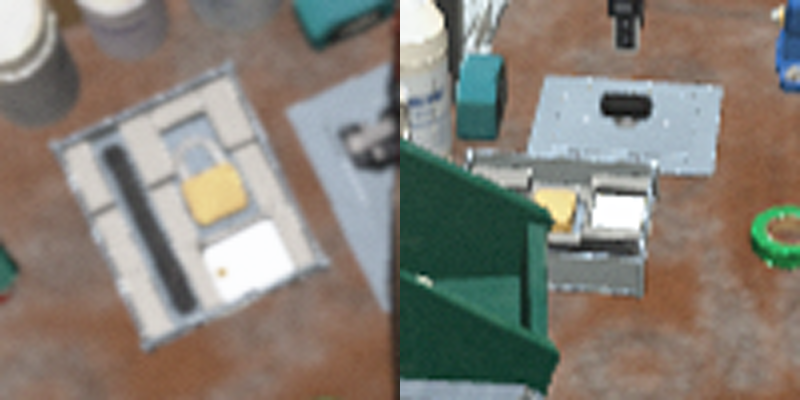

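The top crop shows the padlock in its recess with the shackle in the slot (about (210,185)), and the marker lying along the groove from (115,150) to (185,308). Next, fetching the lid.

Call:
servo_tool(steps=[[0,-0.004,0,-0.004,-0.001,0.06,-0.2],[0,-0.004,0,-0.004,-0.001,0.1,-0.2],[0,-0.004,0,-0.004,-0.001,0.1,-0.2],[0,-0.004,0,-0.004,-0.001,0.1,-0.2]])

```text
time_s: 15.6
ee_pos: [0.6007, 0.0699, 0.0673]
ee_rot: [-0.205, 0.979, 0.0, -0.001]
ft_force: [0.6, 0.0, -0.4]
gripper_width: 0.401
finger_force: 0.0
```

```bash
python3 - <<'E'
from h import *
go([.6013,.069,.037],1.983)
E
```

```text
turn [ 0.0011 -0.0022  0.001 ] shift [-0.0005 -0.0021  0.0605] | pos [0.6007 0.0699 0.0673] yaw 1.9841 j6 -0.42 w 0.401 ff 0.0 ft [ 0.6  0.  -0.4] t 15.6
```

Call:
servo_tool(steps=[[0,0,0,0,-0.002,0.04,-0.2],[0,0,0,0,-0.002,0.06,-0.2],[0,0,0,0,-0.002,0.06,-0.2],[0,0,0,0,-0.002,0.06,-1],[0,0,0,0,-0.002,0.06,-1],[0,0,0,0,-0.002,0.06,-1],[0,0,0,0,-0.002,0.06,-1],[0,0,0,0,-0.002,0.06,-1]], newtons=60)

```text
time_s: 16.27
ee_pos: [0.6026, 0.0679, 0.0387]
ee_rot: [-0.204, 0.979, -0.0, 0.0]
ft_force: [-1.9, 0.5, 4.3]
gripper_width: 0.243
finger_force: 60.4
```

```bash
python3 - <<'E'
from h import *
go([.5762,.2342,.125],1.983)
E
```

```text
turn [-0.0002  0.0009 -0.0005] shift [-0.0848  0.3259 -0.1726] | pos [0.6026 0.0679 0.0387] yaw 1.9825 j6 -0.42 w 0.243 ff 60.4 ft [-1.9  0.5  4.3] t 16.27
```

Call:
servo_tool(steps=[[0,0,0,0,0,-0.06,-1],[0,0,0,0,0,-0.13,-1],[0,0,0,0,0,-0.17,-1],[0,0,0,-0.087,0.326,-0.17,-1],[0,0,0,-0.087,0.326,-0.17,-1],[0,0,0,-0.087,0.326,-0.17,-1],[0,0,0,-0.087,0.326,-0.17,-1],[0,0,0,-0.087,0.326,-0.17,-1]])

```text
time_s: 16.93
ee_pos: [0.575, 0.2413, 0.1229]
ee_rot: [-0.207, 0.978, 0.002, 0.0]
ft_force: [-0.4, -0.6, -4.1]
gripper_width: 0.246
finger_force: 60.4
```

Call:
servo_tool(steps=[[0,0,0,0,0,0.05,-1],[0,0,0,0,0,0.05,-1],[0,0,0,0,0,0.05,-1],[0,0,0,0,0,0.05,-1],[0,0,0,0,0,0.05,-1]])

```text
time_s: 17.35
ee_pos: [0.5776, 0.2341, 0.0988]
ee_rot: [-0.204, 0.979, 0.0, 0.0]
ft_force: [-0.3, 0.4, -2.9]
gripper_width: 0.244
finger_force: 60.4
```

```bash
python3 - <<'E'
from h import *
go([.5774,.2344,.0667],1.983)
s=snapshot('side');np.savez('side7.npz',**s)
E
```

```text
turn [-0.0002  0.0009 -0.0015] shift [0.0001 0.0007 0.0642] | pos [0.5776 0.2341 0.0988] yaw 1.9814 j6 -0.14 w 0.244 ff 60.4 ft [-0.3  0.4 -2.9] t 17.35
```

Call:
servo_tool(steps=[[0,0,-0.001,0,0.001,0.02,-1],[0,0,-0.001,0,0.001,0.036,-1],[0,0,-0.001,0,0.001,0.044,-1],[0,0,-0.001,0,0.001,0.05,-1],[0,0,-0.001,0,0.001,0.054,-1],[0,0,-0.001,0,0.001,0.054,-1],[0,0,-0.001,0,0.001,0.054,-1]])

```text
time_s: 17.98
ee_pos: [0.5767, 0.2351, 0.0709]
ee_rot: [-0.205, 0.979, -0.0, -0.0]
ft_force: [-0.2, -0.3, -3.2]
gripper_width: 0.241
finger_force: 60.6
```

```bash
python3 - <<'E'
from h import *
go([.5774,.2344,.0667],1.983);print(sense()["moment"])
E
```

```text
turn [-0.     -0.0001  0.0005] shift [-0.0007 -0.0018  0.0083] | pos [0.5767 0.2351 0.0709] yaw 1.9835 j6 -0.14 w 0.241 ff 60.6 ft [-0.2 -0.3 -3.2] t 17.98
[ 0.00730751 -0.01519483 -0.04157813]
```

No contact with the lip about 4 mm inside the rim, so it entered cleanly. Seating it now, gently.

Call:
servo_tool(steps=[[0,0,0,0,-0.001,0.004,-1],[0,0,0,0,-0.001,0.007,-1],[0,0,0,0,-0.001,0.01,-1],[0,0,0,0,-0.001,0.012,-1],[0,0,0,0,-0.001,0.012,-1],[0,0,0,0,-0.001,0.012,-1]])

```text
time_s: 18.48
ee_pos: [0.5771, 0.2346, 0.0667]
ee_rot: [-0.205, 0.979, -0.0, 0.001]
ft_force: [-5.6, -2.4, 13.5]
gripper_width: 0.242
finger_force: 62.8
```

```bash
python3 - <<'E'
from h import *
go([.5774,.2344,.0667],1.983);print(sense()["moment"])
E
```

```text
turn [-0.0003  0.0011  0.0005] shift [-0.0003 -0.0007 -0.0001] | pos [0.5771 0.2346 0.0667] yaw 1.9835 j6 -0.14 w 0.242 ff 62.8 ft [-5.6 -2.4 13.5] t 18.48
[-3.97192765e-01  1.27073428e+00  1.01126050e-03]
```

Call:
servo_tool(steps=[[0,0,0,0,0,-0.003,-0.2],[0,0,0,0,0,-0.003,-0.2],[0,0,0,0,0,-0.003,-0.2],[0,0,0,0,0,-0.05,-0.2],[0,0,0,0,0,-0.13,-0.2],[0,0,0,0,0,-0.2,-0.2],[0,0,0,0.1,-0.3,-0.2,-0.2],[0,0,0,0.1,-0.3,-0.2,-0.2]])

```text
time_s: 19.15
ee_pos: [0.5861, 0.1527, 0.1675]
ee_rot: [-0.207, 0.978, -0.0, 0.003]
ft_force: [1.1, -0.9, -0.8]
gripper_width: 0.402
finger_force: 0.0
```

Call:
servo_tool(steps=[[0,0,0,0.1,-0.4,0,-0.2],[0,0,0,0.1,-0.4,0,-0.2],[0,0,0,0.1,-0.4,0,-0.2],[0,0,0,0.1,-0.4,0,-0.2],[0,0,0,0.1,-0.4,0,-0.2],[0,0,0,0.1,-0.4,0,-0.2],[0,0,0,0.1,-0.4,0,-0.2],[0,0,0,0.1,-0.4,0,-0.2]])

```text
time_s: 19.82
ee_pos: [0.6187, -0.0516, 0.1646]
ee_rot: [-0.205, 0.979, 0.0, -0.0]
ft_force: [-0.3, -0.2, 0.8]
gripper_width: 0.404
finger_force: 0.0
```

```bash
python3 - <<'E'
from h import *
go([.55,.0,.15]);s=snapshot('side');t=snapshot('top')
# compare with the start pictures over the lid region
for n,d,(x,y,w,h) in(("top",t,(195,130,85,90)),("side",s,(205,190,70,60)),):
    a=load(n+"0")["image"][y:y+h,x:x+w].astype(np.float32);b=d["image"][y:y+h,x:x+w].astype(np.float32)
    print(n,np.abs(a-b).max(2).mean(),(np.abs(a-b).max(2)>60).sum(),cv2.phaseCorrelate(cv2.cvtColor(a,cv2.COLOR_RGB2GRAY),cv2.cvtColor(b,cv2.COLOR_RGB2GRAY)))
    k0=stat(seg(load(n+"0"),*((225,160,22,28) if n=="top" else (228,202,20,15)),"dark"))
    k1=stat(seg(d,*((225,160,22,28) if n=="top" else (228,202,20,15)),"dark"));print(k0,k1)
E
```

```text
turn [ 0.0006 -0.0003  0.    ] shift [0.0846 0.1495 0.0294] | pos [ 0.6187 -0.0516  0.1646] yaw 1.9828 j6 -0.61 w 0.404 ff 0.0 ft [-0.3 -0.2  0.8] t 19.82
top 15.278039 0 ((-0.014091358754313887, -0.08197998003142715), 0.9297772486415911)
(array([235.98039216, 173.75490196]), np.float64(1.1354422551459313)) (array([235.66304348, 173.55434783]), np.float64(1.136391132063792))
side 4.5780954 0 ((-0.05293902049338328, -0.09501585855028694), 1.0195538651060174)
(array([237.27710843, 209.89156627]), np.float64(0.06805545642080417)) (array([237.14814815, 209.98765432]), np.float64(0.08150034086874386))
```

The lid matches its starting seated pose to within 0.1 pixel in both views, so it's flush. Handing in.

```bash
python3 -c "
from h import *
print(close_job())"
```

```text
the job is handed in; nothing more can be done
None
```

The job is handed in at about 20 s on the robot clock: padlock and marker lie in their compartments, the lid is back flush on the rim, and I moved nothing else on the bench.

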